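# Clamp the spare teak slat in the marking jig

### The arm

A 7-joint arm with a two-finger parallel gripper is mounted at the origin on the work surface. World frame = base frame: x ahead of the robot, y to its left, z up, the work surface at z = 0. Lengths are in m, angles in rad, forces in N, time in s.
With the tool pointing down it reaches from about 0.4 to 0.85 m from the base axis. Payload 10.4 kg.
Tool frame: the origin (TCP) lies midway between the tips of the shut fingers; the grasp point (between the pads) lies 19 mm behind it; z points along the fingers, y is the line along which they close (so a half turn about z gives the same grasp; the last joint's range is limited). The gripper opens to 85 mm and grips with 20 to 120 N. Pads are 22 mm wide; open, the fingers measure 114 mm over their backs; the gripper's body (76 mm by 85 mm) begins 54 mm behind the grasp point. The pads swing forward as they close: fully open they stand 13 mm farther back than shut.
Start: joints at [-1.288, 0.332, -0.065, 1.46, 0.022, 1.35, -0.088], TCP at [0.188, 0.596, 0.231] pointing down, gripper open.
Joint ranges: [-2.6, 2.6], [-0.5, 2.12], [-1.47, 1.34], [0.16, 2.42], [-1.27, 4.41], [0.06, 2.06], [-2.6, 2.6]. Speed limits (rad/s): [2.22, 2.22, 2.79, 2.79, 3.14, 3.14, 3.14].

### API

Orientations are given as a unit quaternion [x, y, z, w].
In Python, from workcell import get_obs, camera, camera_params, hand_in gives the robot as it stands.
- The arm moves only by the tool carry_out, never from a script. Its argument "commands" is a list that holds one entry, the list of rows, each a list of 6 numbers: the shift along the tool's x, y, z in units of 40 mm (1.0 is 40 mm), then the turn, a rotation vector about the tool's x, y, z in units of 6 degrees (1.0 is 6 degrees). In form: [[[x, y, z, ax, ay, az], ...]]. A call has 1 to 20 rows; each row shifts and turns the commanded pose from where the row before left it, along the tool's axes as they then stand; what a row does not reach is not made up. A row lasts 1/12 s, in which the tool goes at most 41.7 mm and 7.16 degrees, less where a joint would pass 70% of its speed; a pose out of reach is approached as far as the arm can. A call is refused whole if a number of a shift passes 1 or a number of a turn 1, either way. A call with a gripper value outside its range is refused whole. "hand" is the closure, from -1 (fully open) to 1 (shut), set as the call begins (left out, the last holds). The fingers move at their own pace and stop on an object; "force" is the grip in N (left out, the last holds). Time passes only in rows, so rows that do not move let the fingers close. It gives the time, the measured TCP pose, the force, the opening and the grip force at its end, in the units of the state.
- get_obs(): the state, without advancing time (a new reading comes with each control period).
- camera(name): name is "scene" or "top"; returns the picture (480x640x3 uint8, red, green, blue); there is no depth.
- camera_params(name): a dict with "mtx" (3x3 intrinsics, pixels), "R" (3x3) and "t" (3): a world point X has camera coordinates R X + t. Camera axes: x right, y down, z forward; pixel columns grow to the right and rows downward; lengths in m; the calibration is good to about 2 mm. A picture is of the moment at which its call begins. camera_params takes no time and is no camera call.
- hand_in(): hands the job in; it is judged then, once.
The state is a dict: "clock": time; "joint_pos": joint angles; "joint_velocities": joint speeds; "tau": joint torques, N m; "position": TCP position; "ee_rot": TCP orientation; "ft_force": force on the tool from outside, world axes, zero at the start; "torque": the same for the moment, N m; "grip_width": opening from 0.0 (shut) to 1.0 (fully open); "grasp_force": force on a finger pad.
Only numpy, scipy, OpenCV 4.12 (cv2) and the standard library are available. Lean on these libraries where they do the work, as an engineer would, in place of code of your own. Each camera call takes 0.05 s, during which the arm holds its last target. There are 200 camera calls.

### The job

Gently push the spare teak slat along its channel in the wooden jig until you feel it firmly home against the end stop, wherever that is set, and back off. Then push the toggle clamp's handle over past its dead point so that it locks and the pad holds the slat down. Never shove hard on the slat, jig or handle, and leave the other things on the table where they are.

Things in the scene. Friction and masses are not known exactly. Their poses are not given: they have to be found in the camera images.
- jig: Marking jig fixed to the table: plywood base 200 x 150 x 12 mm, spanning x -100..+100, y -40..+110 of its frame; origin on the underside, z up. A channel runs along x at y = 0 between two dark guide strips (x -50..+95, 43 mm apart, rising 10 mm above the base), open at -x. A steel toggle clamp stands on the +y side.
- channel (a point): Point on the channel's floor at (0, 0, 12) mm of the jig; axes as the jig's, x along the channel towards the end stop. The stop, a dark wood block with a brass screw, 14 x 38 x 24 mm, is screwed tight across the channel with its face anywhere from x = +40 to +85; its place is not measured and differs each time: find it by feel. It does not give; overtravel costs several N per mm.
- slat: Spare teak slat, a plain wooden bar 140 (x) x 40 (y) x 16 mm (z), about 90 g; origin at the centre of its underside, x along its length. It starts loose in the channel, flat on the jig's base (underside 12 mm above the table), 25 to 95 mm short of the end stop; its trailing end, towards the jig's -x, is free to push. It slides with under 1.5 N; over 15 N is too rough.
- handle (a joint): Clamp handle angle (rad): 0 at the start = open, arm raised, handle leaning from upright to the jig's +y by 0.6 minus the value. It grows as the handle swings over to the jig's -y. The pad meets the slat near 0.7 and it stiffens; dead point near 1.05; beyond it snaps by itself to a hard stop at 1.20 and locks. Released sooner, it springs back.
- pivot (a point): Pivot of the handle, on the jig at (20, 56, 82) mm, axis along the jig's x; axes as the jig's. It lies between two steel cheek plates (x 2..38, y 48..90, up to z 92 mm of the jig).
- handle_tip (a point): Centre of the rounded end of the handle, 110 mm from the pivot. The handle is a steel rod, its outer part a black rubber sleeve 18 mm thick. Pushing it over sideways with fingertips about 150 mm above the table takes up to 5 to 8 N; over 20 N is too rough.
- pad: Round black rubber pad, 20 mm across, on a sprung spindle (18 N per mm) at the end of the clamping arm, 75 mm from the arm's own pivot; origin at the centre of its lower face. Comes down on the slat at (20, 0) of the jig.
- dibber: Bamboo dibber, a pointed rod 192 mm long and 28 mm thick, lying along its x beside the jig; origin at its underside. Leave alone.
- tamper: Wooden pot tamper standing on its 60 mm disc, 83 mm tall with a thin grip; origin at its underside. Leave alone.
- jar: Glass jar with flip-top lid, 76 mm across, 104 mm tall; origin at its underside. Leave alone.
- clay_pot: Terracotta pot, 90 mm across the rim, 85 mm tall; origin at its underside. Leave alone.
- plant_tray: Yellow plastic plant tray 200 x 280 x 40 mm; origin at its underside. Leave alone.
- seed_trays: Stack of grey seed trays with a clear clip-on lid, 230 x 170 x 139 mm; origin at its underside. Leave alone.
- sprayer: White plastic bottle standing in the yellow tray, 64 mm across, 170 mm tall; origin at its underside. Leave alone.
Not all that is in view belongs to the job. Of the things that look like the slat, the smallest one is meant.

How it is judged:
By the outcome, as a careful person would: the job done as asked, in the order asked, and still so for the second after the job is handed in, with the robot touching nothing.
It also fails if it takes over 51 s, if anything falls off the work surface, if the arm or the gripper's body presses on something with over 40 N, if the wrist force passes 120 N, or if a joint passes its speed limit or range.

## Working session

There is one attempt and no reset: what is moved stays moved. The work goes in short steps, Python scripts to look and compute and a tool call to move; the robot and the scene stay as the last step left them, time stands still between calls to the robot, and variables do not carry over. Pictures are saved under pics/ and viewed, at most 10 in all, crops included, and the job is handed in when it is done.

Besides the shell and the picture viewer there is one more tool, called in YAML: its name, and indented under it one key for each argument. carry_out: Moves the arm, as the interface text tells. Its arguments: {"type":"object","properties":{"commands":{"type":"array"},"hand":{"type":"number"},"force":{"type":"number"}},"required":["commands"]}

```bash
mkdir -p pics; python3 - <<'E'
from workcell import *
import cv2
for n in("scene","top"):
    cv2.imwrite(f"pics/{n}0.png",camera(n)[:,:,::-1]); p=camera_params(n); print(n,p)
o=get_obs(); print(o)
E
```

```text
scene {'mtx': array([[500.42630753,   0.        , 322.99609539],
       [  0.        , 500.42630753, 239.1246632 ],
       [  0.        ,   0.        ,   1.        ]]), 'R': array([[-0.38162777,  0.92421541,  0.01364245],
       [ 0.7396339 ,  0.31419555, -0.59516624],
       [-0.55434821, -0.21704155, -0.8034868 ]]), 't': array([ 0.18546685, -0.29680305,  1.78830351])}
top {'mtx': array([[561.63666494,   0.        , 319.16245885],
       [  0.        , 561.63666494, 232.7426046 ],
       [  0.        ,   0.        ,   1.        ]]), 'R': array([[-0.00581498, -0.99985623,  0.01592827],
       [-0.98843366,  0.0033332 , -0.15161723],
       [ 0.15154234, -0.01662569, -0.98831094]]), 't': array([-0.01125878,  0.50130761,  1.59000705])}
{'clock': 0.1, 'joint_pos': array([-1.28759072,  0.33279313, -0.06472684,  1.46082072,  0.02159591,
        1.34989576, -0.08850473]), 'joint_velocities': array([-0.00047061, -0.00092309, -0.00014348, -0.0027805 , -0.00029661,
       -0.00034406, -0.00146221]), 'tau': array([ 1.95623841e-03, -6.26736689e+01,  4.95260779e-02, -3.92419517e+01,
        1.64348393e-02,  7.09017768e-03, -3.21105472e-05]), 'position': array([0.18805273, 0.59570366, 0.23062275]), 'ee_rot': array([ 1.52288807e-01,  9.88335847e-01, -6.06495893e-04, -7.25557845e-05]), 'ft_force': array([ 0.52392242, -0.44330838, -0.10387088]), 'torque': array([-0.01156328, -0.01491716, -0.04303574]), 'grasp_force': 0.0, 'grip_width': 0.9993940067143439}
```

View pics/scene0.png

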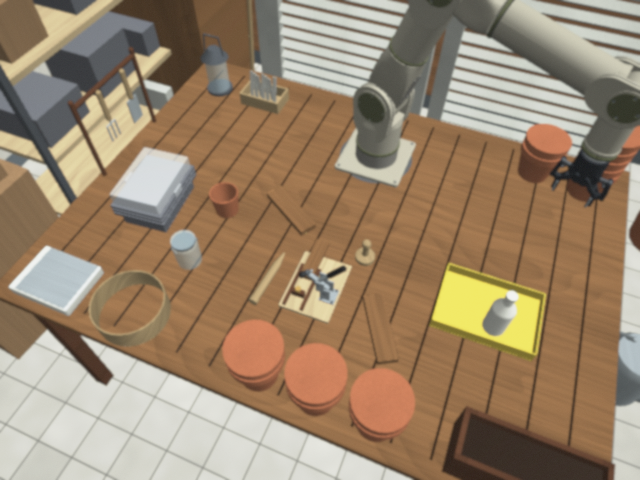

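View pics/top0.png

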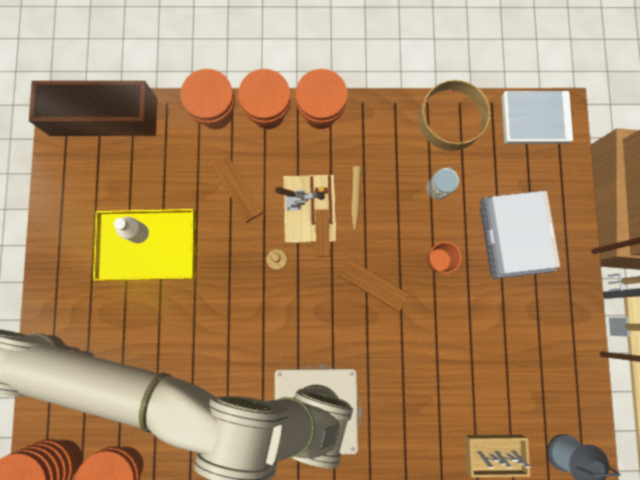

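The top picture shows three slat-like bars: one left of the jig at (237,190), one below right at (373,284), and a short one in the jig's channel at about (322,235). The smallest, in the channel, is the one I want. I'll check it in a close crop.

```bash
python3 - <<'E'
import cv2,numpy as np
a=cv2.imread("pics/top0.png")[160:270,255:375]; b=cv2.imread("pics/scene0.png")[235:335,235:395]
a=cv2.resize(a,None,fx=5,fy=5,interpolation=cv2.INTER_CUBIC)
cv2.imwrite("pics/ca.png",a)
cv2.imwrite("pics/cb.png",cv2.resize(b,None,fx=5,fy=5,interpolation=cv2.INTER_CUBIC))
E
```

```text
(no output)
```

View pics/ca.png

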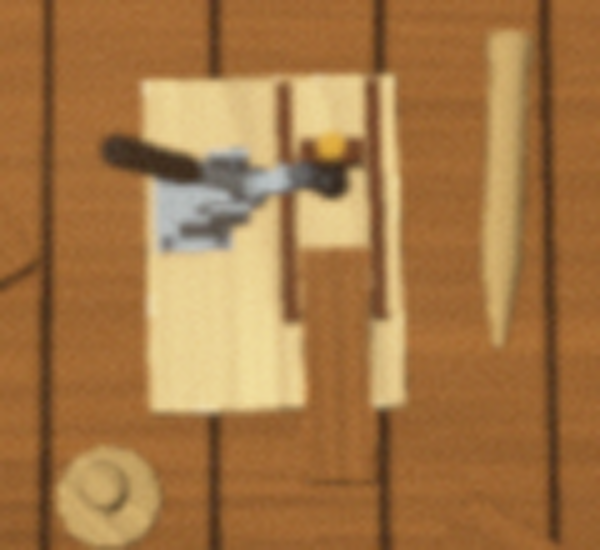

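View pics/cb.png

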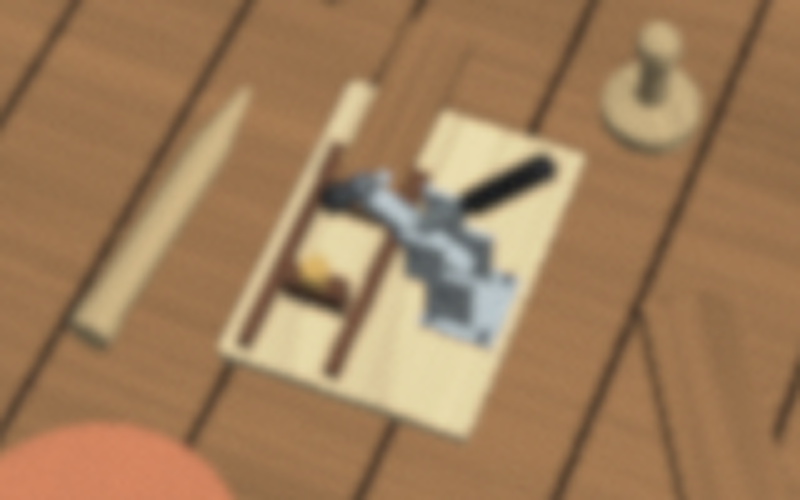

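The crop confirms it. The slat lies in the channel, with its trailing end at about crop (340,482) and its leading end at (335,247). The stop is at (330,150) and the handle tip at (120,152). Next I'll fit the jig pose from its four corners.

```bash
cat > h.py <<'E'
import numpy as np
from workcell import *
from scipy.optimize import least_squares
from scipy.spatial.transform import Rotation as Ro
def proj(n,X):
    p=camera_params(n); c=np.atleast_2d(X)@p["R"].T+p["t"]; c=c@p["mtx"].T; return c[:,:2]/c[:,2:]
def back(n,uv,z):
    p=camera_params(n); d=p["R"].T@np.linalg.solve(p["mtx"],[*uv,1]); o=-p["R"].T@p["t"]; return o+d*(z-o[2])/d[2]
def jw(P,q):  # jig->world
    P=np.atleast_2d(P); c,s=np.cos(q[2]),np.sin(q[2]); return np.c_[q[0]+c*P[:,0]-s*P[:,1],q[1]+s*P[:,0]+c*P[:,1],P[:,2]]
E
cat > fit.py <<'E'
from h import *
C=np.array([[.1,.11,.012],[.1,-.04,.012],[-.1,-.04,.012],[-.1,.11,.012]])
T=np.array([[142,80],[393,75],[406,408],[152,411]])/5+[255,160]-.4
S=np.array([[465,438],[220,352],[358,80],[582,155]])/5+[235,235]-.4
# order scene: (+x,+y)=(465,438),(+x,-y)=(220,345),( -x,-y)=(358,80),(-x,+y)=(582,155)
for w in ((1,0),(0,1),(1,1)):
    f=lambda q:np.r_[w[0]*(proj("top",jw(C,q))-T).ravel(),w[1]*(proj("scene",jw(C,q))-S).ravel()]
    r=least_squares(f,[.65,0,0]);print(w,r.x.round(4),np.abs(r.fun).max().round(2))
q=r.x; np.save("q.npy",q)
inv=lambda X:((np.array([[np.cos(q[2]),np.sin(q[2])],[-np.sin(q[2]),np.cos(q[2])]]))@(X[:2]-q[:2])).round(4)
b=lambda x,y,z:inv(back("top",np.array([x,y])/5+[255,160]-.4,z))
print("slat trail top",b(340,482,.028),"lead",b(335,247,.028),"stop face",b(330,165,.036))
print("tip world",jw([.02,.056+.11*np.sin(.6),.082+.11*np.cos(.6)],q), "px",proj("top",jw([.02,.056+.11*np.sin(.6),.082+.11*np.cos(.6)],q))," seen",np.array([115,150])/5+[255,160])
print("trail mid world",jw([-.13,0,.028],q)); print("tool axes",Ro.from_quat(get_obs()["ee_rot"]).as_matrix().round(3))
E
python3 fit.py
```

```text
(1, 0) [ 0.5805 -0.0201  0.0247] 0.52
(0, 1) [ 0.5829 -0.0172  0.0216] 0.89
(1, 1) [ 0.5815 -0.0187  0.0235] 1.23
slat trail top [-0.147  -0.0012] lead [-0.0082 -0.0024] stop face [ 0.0393 -0.0007]
tip world [[0.59874881 0.09985135 0.17278692]] px [[277.52317382 189.40713142]]  seen [278. 190.]
trail mid world [[ 0.45156779 -0.02175406  0.028     ]]
tool axes [[-0.954  0.301 -0.   ]
 [ 0.301  0.954 -0.001]
 [-0.    -0.001 -1.   ]]
```

carry_out:
  commands:
    - [[0,0,0,0,0,-0.785],[0,0,0,0,0,-0.785],[0,0,0,0,0,-0.785],[0,0,0,0,0,-0.785],[-0.415,-0.675,0,0,0,0],[-0.415,-0.675,0,0,0,0],[-0.415,-0.675,0,0,0,0],[-0.415,-0.675,0,0,0,0],[-0.415,-0.675,0,0,0,0],[-0.415,-0.675,0,0,0,0],[-0.415,-0.675,0,0,0,0],[-0.415,-0.675,0,0,0,0],[-0.415,-0.675,0,0,0,0],[-0.415,-0.675,0,0,0,0],[-0.415,-0.675,0,0,0,0],[-0.415,-0.675,0,0,0,0],[0,0,0,0,0,0]]
  hand: 1
  force: 30

```text
clock: 1.52
position: [0.3982, 0.2709, 0.2313]
ee_rot: [-0.007, 1.0, -0.001, 0.0]
ft_force: [0.9, -0.7, -0.3]
grip_width: 0.001
grasp_force: 0.0
```

```bash
cat > st.py <<'E'
from h import *
q=np.load("q.npy");o=get_obs();R=Ro.from_quat(o["ee_rot"]).as_matrix()
c,s=np.cos(q[2]),np.sin(q[2]);d=o["position"]-[q[0],q[1],0]
print("t",o["clock"],"jig",np.round([c*d[0]+s*d[1],-s*d[0]+c*d[1],d[2]],4),"F",o["ft_force"].round(2),"J",o["joint_pos"].round(2),"grip",o["grip_width"])
Rj=np.array([[c,s,0],[-s,c,0],[0,0,1]])@R; print(Rj.round(3))
E
python3 st.py
```

```text
t 1.5167 jig [-0.1765  0.2938  0.2313] F [ 0.93 -0.68 -0.32] J [-0.84  0.01  0.15  1.83  0.    1.3   0.89] grip 0.0005773854582678061
[[-1.     0.009  0.001]
 [ 0.009  1.    -0.002]
 [-0.001 -0.002 -1.   ]]
```

carry_out:
  commands:
    - [[0,-0.615,0,0,0,0],[0,-0.615,0,0,0,0],[0,-0.615,0,0,0,0],[0,-0.615,0,0,0,0],[0,-0.615,0,0,0,0],[0,-0.615,0,0,0,0],[0,-0.615,0,0,0,0],[0,-0.615,0,0,0,0],[0,-0.615,0,0,0,0],[0,-0.615,0,0,0,0],[0,-0.615,0,0,0,0],[0,-0.615,0,0,0,0],[0,0,0.5,0,0,0],[0,0,0.5,0,0,0],[0,0,0.5,0,0,0],[0,0,0.5,0,0,0],[0,0,0.5,0,0,0],[0,0,0.5,0,0,0],[0,0,0,0,0,0],[0,0,0,0,0,0]]

```text
clock: 3.18
position: [0.4009, -0.0185, 0.111]
ee_rot: [-0.011, 1.0, -0.0, -0.001]
ft_force: [0.6, -0.0, 0.0]
grip_width: 0.0
grasp_force: 0.0
```

```bash
python3 st.py; python3 - <<'E'
from h import *
import cv2
for n,r in(("top",(200,290,280,370)),("scene",(200,310,250,390))):
    im=camera(n)[r[0]:r[1],r[2]:r[3],::-1]; cv2.imwrite(f"pics/d{n}.png",cv2.resize(im,None,fx=5,fy=5,interpolation=2))
E
```

```text
t 3.1833 jig [-0.1806  0.0044  0.111 ] F [ 0.65 -0.03  0.01] J [-0.59 -0.08  0.51  2.18  0.05  1.04  1.49] grip 0.0003063629954920612
[[-1.     0.001 -0.002]
 [ 0.001  1.    -0.001]
 [ 0.002 -0.001 -1.   ]]
```

View pics/dscene.png

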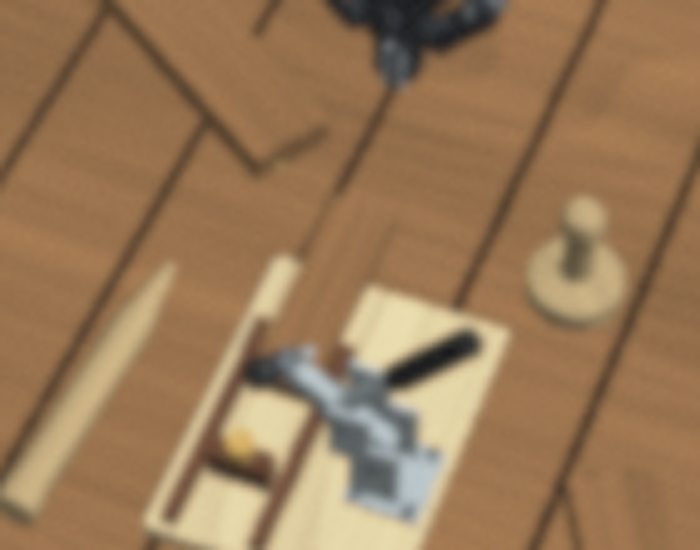

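The gripper sits above and behind the slat's trailing end, which is near crop (365,205). The tamper at (580,260) and the dibber are clear. Descending behind the slat.

carry_out:
  commands:
    - [[0,-0.14,0,0,0,0],[0,0,0.4,0,0,0],[0,0,0.4,0,0,0],[0,0,0.4,0,0,0],[0,0,0.4,0,0,0],[0,0,0.4,0,0,0],[0,0,0.3,0,0,0],[0,0,0,0,0,0],[0,0,0,0,0,0]]

```text
clock: 4.03
position: [0.402, -0.0243, 0.0198]
ee_rot: [-0.011, 1.0, -0.0, -0.0]
ft_force: [0.8, 0.4, -0.5]
grip_width: -0.004
grasp_force: 0.0
```

```bash
python3 st.py
```

```text
t 4.0333 jig [-0.1797 -0.0014  0.0198] F [ 0.84  0.41 -0.52] J [-0.57  0.1   0.54  2.26 -0.07  0.8   1.61] grip -0.004031425210496293
[[-1.     0.001 -0.   ]
 [ 0.001  1.    -0.   ]
 [ 0.    -0.    -1.   ]]
```

carry_out:
  commands:
    - [[-0.12,0,0,0,0,0],[-0.12,0,0,0,0,0],[-0.12,0,0,0,0,0],[-0.1,0,0,0,0,0],[-0.08,0,0,0,0,0],[-0.08,0,0,0,0,0],[-0.08,0,0,0,0,0],[-0.08,0,0,0,0,0],[-0.08,0,0,0,0,0],[-0.08,0,0,0,0,0]]

```text
clock: 4.87
position: [0.4396, -0.0231, 0.0192]
ee_rot: [-0.012, 1.0, 0.0, 0.0]
ft_force: [-1.4, -0.3, -1.4]
grip_width: -0.001
grasp_force: 0.3
```

carry_out:
  commands:
    - [[-0.08,0,0,0,0,0],[-0.08,0,0,0,0,0],[-0.08,0,0,0,0,0],[-0.08,0,0,0,0,0]]

```text
clock: 5.2
position: [0.4524, -0.0228, 0.0193]
ee_rot: [-0.012, 1.0, 0.0, -0.0]
ft_force: [-0.6, 0.2, -0.0]
grip_width: -0.003
grasp_force: 0.3
```

carry_out:
  commands:
    - [[-0.05,0,0,0,0,0],[-0.05,0,0,0,0,0],[-0.05,0,0,0,0,0],[-0.05,0,0,0,0,0]]

```text
clock: 5.53
position: [0.4601, -0.0227, 0.0193]
ee_rot: [-0.011, 1.0, 0.0, -0.0]
ft_force: [-2.7, -0.9, 0.4]
grip_width: 0.005
grasp_force: 0.6
```

carry_out:
  commands:
    - [[-0.025,0,0,0,0,0],[-0.025,0,0,0,0,0]]

```text
clock: 5.7
position: [0.4621, -0.0226, 0.0193]
ee_rot: [-0.011, 1.0, 0.0, -0.0]
ft_force: [-1.8, -1.1, 1.5]
grip_width: -0.003
grasp_force: 0.8
```

carry_out:
  commands:
    - [[-0.025,0,0,0,0,0],[-0.025,0,0,0,0,0]]

```text
clock: 5.87
position: [0.4641, -0.0226, 0.0193]
ee_rot: [-0.012, 1.0, 0.0, -0.0]
ft_force: [-1.6, 0.3, 0.9]
grip_width: 0.001
grasp_force: 0.7
```

Still sliding freely at 1 to 2 N, with noise of about 1 N.

carry_out:
  commands:
    - [[-0.025,0,0,0,0,0],[-0.025,0,0,0,0,0]]

```text
clock: 6.03
position: [0.4662, -0.0225, 0.0193]
ee_rot: [-0.011, 1.0, 0.0, 0.0]
ft_force: [-0.6, -0.5, 0.7]
grip_width: -0.001
grasp_force: 0.6
```

carry_out:
  commands:
    - [[-0.02,0,0,0,0,0],[-0.02,0,0,0,0,0]]

```text
clock: 6.2
position: [0.4678, -0.0225, 0.0193]
ee_rot: [-0.012, 1.0, 0.0, 0.0]
ft_force: [-1.0, 0.3, 1.3]
grip_width: 0.0
grasp_force: 0.7
```

carry_out:
  commands:
    - [[-0.02,0,0,0,0,0]]

```text
clock: 6.28
position: [0.4685, -0.0225, 0.0193]
ee_rot: [-0.011, 1.0, 0.0, -0.0]
ft_force: [-1.7, -0.0, 0.4]
grip_width: -0.004
grasp_force: 0.7
```

carry_out:
  commands:
    - [[-0.025,0,0,0,0,0],[-0.025,0,0,0,0,0]]

```text
clock: 6.45
position: [0.4705, -0.0224, 0.0193]
ee_rot: [-0.012, 1.0, 0.0, 0.0]
ft_force: [-1.3, 0.3, 1.5]
grip_width: -0.002
grasp_force: 0.6
```

carry_out:
  commands:
    - [[-0.02,0,0,0,0,0],[0,0,0,0,0,0]]

```text
clock: 6.62
position: [0.4716, -0.0224, 0.0193]
ee_rot: [-0.012, 1.0, 0.0, 0.0]
ft_force: [-0.1, -0.7, -0.1]
grip_width: -0.0
grasp_force: 0.0
```

carry_out:
  commands:
    - [[-0.02,0,0,0,0,0],[0,0,0,0,0,0]]

```text
clock: 6.78
position: [0.4722, -0.0224, 0.0193]
ee_rot: [-0.012, 1.0, 0.0, 0.0]
ft_force: [-0.2, -0.8, -0.0]
grip_width: 0.0
grasp_force: 0.2
```

carry_out:
  commands:
    - [[-0.025,0,0,0,0,0],[-0.025,0,0,0,0,0]]

```text
clock: 6.95
position: [0.4741, -0.0223, 0.0193]
ee_rot: [-0.012, 1.0, 0.0, 0.0]
ft_force: [0.1, -0.1, -0.7]
grip_width: 0.002
grasp_force: 0.3
```

carry_out:
  commands:
    - [[-0.025,0,0,0,0,0],[-0.025,0,0,0,0,0]]

```text
clock: 7.12
position: [0.4747, -0.0223, 0.019]
ee_rot: [-0.011, 1.0, 0.0, -0.002]
ft_force: [-10.7, 0.8, 9.6]
grip_width: 0.001
grasp_force: 5.4
```

```bash
python3 st.py; python3 - <<'E'
from h import *
import cv2
im=camera("top")[170:260,270:370,::-1]; cv2.imwrite("pics/e.png",cv2.resize(im,None,fx=6,fy=6,interpolation=2))
E
```

```text
t 7.1167 jig [-0.1069 -0.0011  0.019 ] F [-10.7    0.84   9.58] J [-0.52  0.28  0.53  2.08 -0.19  0.83  1.71] grip 0.001208877886267841
[[-1.     0.001 -0.003]
 [ 0.001  1.     0.   ]
 [ 0.003  0.    -1.   ]]
```

View pics/e.png

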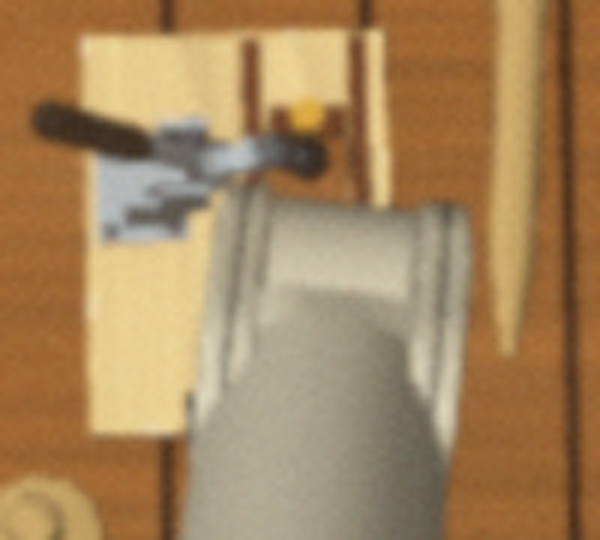

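The slat reaches the stop block under the pad at crop (300,125), and the wrist force jumped to 10.7 N, so it's firmly home. Backing off straight.

carry_out:
  commands:
    - [[0.05,0,0,0,0,0],[0.1,0,0,0,0,0],[0.2,0,0,0,0,0],[0.3,0,-0.1,0,0,0],[0,0,-0.5,0,0,0],[0,0,-0.6,0,0,0],[0,0,-0.6,0,0,0],[0,0,-0.6,0,0,0],[0,0,-0.6,0,0,0],[0,0,-0.6,0,0,0],[0,0,-0.6,0,0,0],[0,0,-0.6,0,0,0],[0,0,0,0,0,0],[0,0,0,0,0,0]]

```text
clock: 8.33
position: [0.4504, -0.0229, 0.2122]
ee_rot: [-0.012, 1.0, 0.001, 0.001]
ft_force: [0.0, 0.2, -0.4]
grip_width: 0.002
grasp_force: 0.0
```

```bash
python3 st.py
```

```text
t 8.3333 jig [-0.1312 -0.0011  0.2122] F [ 0.02  0.22 -0.35] J [-0.61 -0.08  0.54  1.95  0.04  1.26  1.51] grip 0.001596432770639667
[[-1.     0.     0.003]
 [ 0.001  1.     0.001]
 [-0.003  0.001 -1.   ]]
```

Now I'll turn the tool a quarter turn so the slim 22 mm side faces the handle, then go round to its +y side.

carry_out:
  commands:
    - [[0,0,0,0,0,1],[0,0,0,0,0,1],[0,0,0,0,0,1],[0,0,0,0,0,1],[0,0,0,0,0,1],[0,0,0,0,0,1],[0,0,0,0,0,1],[0,0,0,0,0,1],[0,0,0,0,0,1],[0,0,0,0,0,1],[0,0,0,0,0,1],[0,0,0,0,0,1],[0,0,0,0,0,1],[0,0,0,0,0,1],[0,0,0,0,0,1],[0,0,0,0,0,0]]

```text
clock: 9.67
position: [0.4493, -0.023, 0.2101]
ee_rot: [0.701, 0.713, -0.001, -0.0]
ft_force: [-0.2, 0.5, 0.4]
grip_width: -0.002
grasp_force: 0.0
```

carry_out:
  commands:
    - [[0.42,0,0,0,0,0],[0.42,0,0,0,0,0],[0.42,0,0,0,0,0],[0.42,0,0,0,0,0],[0.42,0,0,0,0,0],[0.42,0,0,0,0,0],[0.42,0,0,0,0,0],[0.42,0,0,0,0,0],[0.42,0,0,0,0,0],[0.42,0,0,0,0,0],[0,0.42,0,0,0,0],[0,0.42,0,0,0,0],[0,0.42,0,0,0,0],[0,0.42,0,0,0,0],[0,0.42,0,0,0,0],[0,0.42,0,0,0,0],[0,0.42,0,0,0,0],[0,0.42,0,0,0,0],[0,0.42,0,0,0,0],[0,0,0,0,0,0]]

```text
clock: 11.33
position: [0.5988, 0.1479, 0.2097]
ee_rot: [0.698, 0.716, -0.001, 0.0]
ft_force: [-0.5, -0.4, 0.3]
grip_width: -0.002
grasp_force: 0.0
```

```bash
python3 st.py
```

```text
t 11.3333 jig [0.0212 0.1662 0.2097] F [-0.45 -0.44  0.34] J [-0.6   0.33  0.36  1.53 -0.12  1.3  -0.2 ] grip -0.002356871539991374
[[-0.002  1.    -0.001]
 [ 1.     0.002 -0.002]
 [-0.002 -0.001 -1.   ]]
```

carry_out:
  commands:
    - [[0,0,0.275,0,0,0],[0,0,0.275,0,0,0],[0,0,0.275,0,0,0],[0,0,0.275,0,0,0],[0,0,0.275,0,0,0],[0,0,0,0,0,0],[-0.12,0,0,0,0,0],[-0.12,0,0,0,0,0],[-0.12,0,0,0,0,0],[0,0,0,0,0,0]]

```text
clock: 12.17
position: [0.5983, 0.1323, 0.1571]
ee_rot: [0.7, 0.715, 0.0, 0.001]
ft_force: [-1.0, -0.3, 0.7]
grip_width: -0.002
grasp_force: 0.0
```

```bash
python3 st.py; python3 - <<'E'
from h import *
import cv2
im=camera("scene")[210:310,270:400,::-1]; cv2.imwrite("pics/f.png",cv2.resize(im,None,fx=6,fy=6,interpolation=2))
E
```

```text
t 12.1667 jig [0.0203 0.1506 0.1571] F [-0.98 -0.31  0.66] J [-0.57  0.36  0.35  1.61 -0.13  1.19 -0.17] grip -0.0023146478671764977
[[ 0.002  1.     0.001]
 [ 1.    -0.002 -0.   ]
 [-0.     0.001 -1.   ]]
```

View pics/f.png

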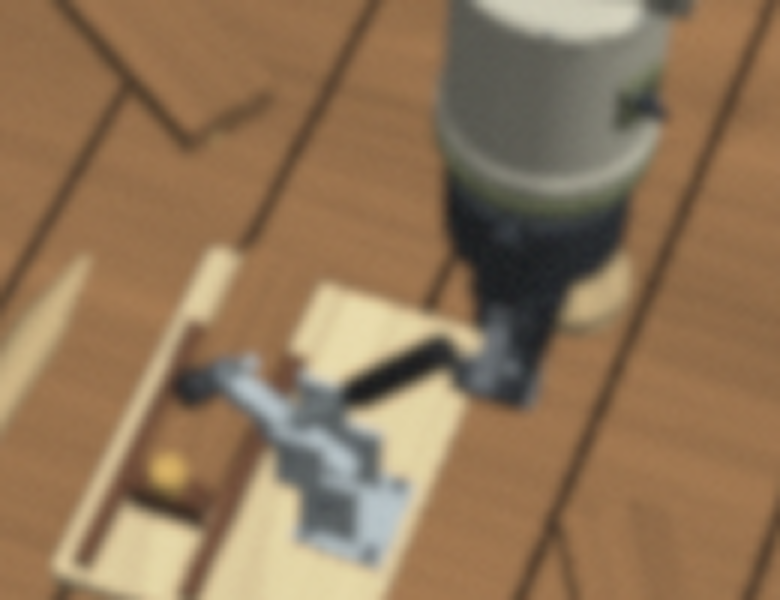

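The slat is against the stop at crop (165,490), and the fingers stand just beside the handle tip at (440,350). Pushing gently towards −y.

carry_out:
  commands:
    - [[-0.08,0,0,0,0,0],[-0.08,0,0,0,0,0],[-0.08,0,0,0,0,0],[-0.08,0,0,0,0,0],[-0.08,0,0,0,0,0],[-0.08,0,0,0,0,0]]

```text
clock: 12.72
position: [0.5983, 0.1153, 0.1566]
ee_rot: [0.699, 0.715, 0.001, -0.0]
ft_force: [0.6, 1.2, 0.7]
grip_width: 0.0
grasp_force: 0.7
```

carry_out:
  commands:
    - [[-0.08,0,0,0,0,0],[-0.08,0,0,0,0,0],[-0.08,0,0,0,0,0],[-0.08,0,0,0,0,0],[-0.08,0,0,0,0,0],[-0.08,0,0,0,0,0]]

```text
clock: 13.22
position: [0.5985, 0.0953, 0.1562]
ee_rot: [0.699, 0.715, -0.0, -0.0]
ft_force: [0.2, 2.7, 1.0]
grip_width: -0.002
grasp_force: 0.7
```

carry_out:
  commands:
    - [[-0.08,0,0,0,0,0],[-0.08,0,0,0,0,0],[-0.08,0,0,0,0,0],[-0.08,0,0,0,0,0]]

```text
clock: 13.55
position: [0.5988, 0.0825, 0.1562]
ee_rot: [0.699, 0.715, -0.0, -0.0]
ft_force: [-0.7, 1.1, 0.8]
grip_width: 0.003
grasp_force: 0.6
```

carry_out:
  commands:
    - [[-0.08,0,0,0,0,0],[-0.08,0,0,0,0,0],[-0.08,0,0,0,0,0],[-0.08,0,0,0,0,0],[-0.08,0,0,0,0,0],[-0.08,0,0,0,0,0],[-0.08,0,0,0,0,0],[-0.08,0,0,0,0,0]]

```text
clock: 14.22
position: [0.5995, 0.057, 0.1563]
ee_rot: [0.699, 0.715, 0.0, -0.0]
ft_force: [0.6, 1.8, -0.0]
grip_width: 0.001
grasp_force: 0.5
```

carry_out:
  commands:
    - [[-0.06,0,0,0,0,0],[-0.06,0,0,0,0,0],[-0.06,0,0,0,0,0],[-0.06,0,0,0,0,0]]

```text
clock: 14.55
position: [0.5997, 0.0478, 0.1564]
ee_rot: [0.699, 0.715, 0.0, -0.0]
ft_force: [-0.1, 2.7, 1.5]
grip_width: -0.001
grasp_force: 1.4
```

carry_out:
  commands:
    - [[-0.06,0,0,0,0,0],[-0.06,0,0,0,0,0],[-0.06,0,0,0,0,0]]

```text
clock: 14.8
position: [0.5999, 0.0413, 0.1564]
ee_rot: [0.699, 0.716, 0.0, -0.0]
ft_force: [-0.7, 5.2, 1.4]
grip_width: 0.001
grasp_force: 2.8
```

Stiffening as expected, so I'll use smaller steps.

carry_out:
  commands:
    - [[-0.05,0,0,0,0,0],[-0.05,0,0,0,0,0],[-0.05,0,0,0,0,0]]

```text
clock: 15.05
position: [0.6, 0.0355, 0.1561]
ee_rot: [0.699, 0.716, 0.0, -0.0]
ft_force: [1.1, 5.9, -0.7]
grip_width: 0.002
grasp_force: 2.8
```

carry_out:
  commands:
    - [[-0.05,0,0,0,0,0],[-0.05,0,0,0,0,0],[-0.05,0,0,0,0,0]]

```text
clock: 15.3
position: [0.5998, 0.0295, 0.1557]
ee_rot: [0.699, 0.716, 0.0, -0.001]
ft_force: [0.3, 5.2, -1.8]
grip_width: 0.006
grasp_force: 2.2
```

carry_out:
  commands:
    - [[-0.05,0,0,0,0,0],[-0.05,0,0,0,0,0]]

```text
clock: 15.47
position: [0.5998, 0.0248, 0.1558]
ee_rot: [0.699, 0.715, -0.0, -0.0]
ft_force: [-0.5, 3.3, -1.2]
grip_width: -0.003
grasp_force: 1.4
```

carry_out:
  commands:
    - [[-0.05,0,0,0,0,0],[-0.05,0,0,0,0,0]]

```text
clock: 15.63
position: [0.6002, 0.0199, 0.1561]
ee_rot: [0.699, 0.715, -0.0, 0.0]
ft_force: [-0.3, 1.5, -0.3]
grip_width: -0.002
grasp_force: 0.5
```

carry_out:
  commands:
    - [[-0.05,0,0,0,0,0],[0,0,0,0,0,0]]

```text
clock: 15.8
position: [0.6004, 0.017, 0.1564]
ee_rot: [0.699, 0.715, -0.0, 0.0]
ft_force: [-0.6, 0.3, 0.3]
grip_width: -0.001
grasp_force: 0.0
```

The force has gone, so it has snapped over. Retreating up and away, then a check.

carry_out:
  commands:
    - [[0.2,0,0,0,0,0],[0.4,0,0,0,0,0],[0.5,0,-0.2,0,0,0],[0.5,0,-0.4,0,0,0],[0.5,0,-0.5,0,0,0],[0.5,0,-0.5,0,0,0],[0.5,0,-0.5,0,0,0],[0.5,0,-0.5,0,0,0],[0.5,0,0,0,0,0],[0.5,0,0,0,0,0],[0.5,0,0,0,0,0],[0,0,0,0,0,0],[0,0,0,0,0,0],[0,0,0,0,0,0]]

```text
clock: 16.97
position: [0.5957, 0.2219, 0.2603]
ee_rot: [0.699, 0.715, -0.0, 0.0]
ft_force: [0.1, -1.4, 0.5]
grip_width: -0.002
grasp_force: 0.0
```

```bash
python3 - <<'E'
from h import *
import cv2
a=camera("scene")[225:325,250:390,::-1]; b=camera("top")[160:260,255:375,::-1]
f=lambda i,s:cv2.resize(i,s,interpolation=2)
cv2.imwrite("pics/g.png",np.hstack([f(a,(448,320)),f(b,(352,320))]))
q=np.load("q.npy")
t=jw([.02,.056-.11*np.sin(.6),.082+.11*np.cos(.6)],q)
print("locked tip px in view: scene",(proj("scene",t)-[250,225])*3.2,"top",(proj("top",t)-[255,160])*[2.93,3.2]+[448,0], get_obs()["ft_force"])
E
```

```text
locked tip px in view: scene [[155.67630855  90.92830092]] top [[649.42248294  90.40576697]] [ 0.73744933 -0.00414887 -0.55545053]
```

View pics/g.png

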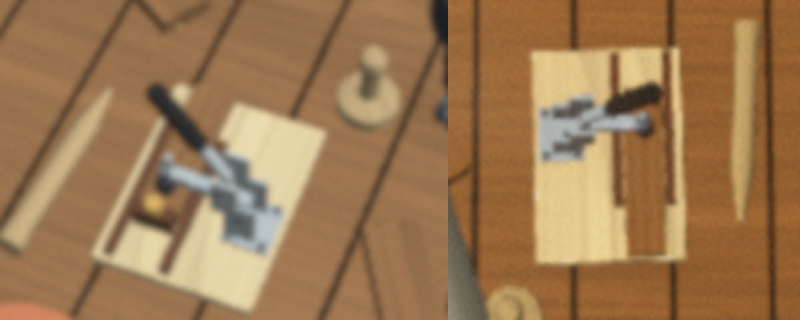

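The handle is locked over: its tip is at about (157,91) in the scene view and (652,92) in the top view, matching the predicted locked position. The pad is down on the slat, the slat is against the stop, and the dibber and tamper haven't moved.

```bash
python3 -c "
from workcell import *
print(hand_in())"
```

```text
the job is handed in; nothing more can be done
None
```

The slat is home against the end stop (about 11 N when it met the stop), the toggle clamp is locked over with its pad down on the slat, the arm is clear, and the job was handed in at about 17 s.

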